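Load a shower head on the narrow test rest and set the pressure

TASK

Load the spray test: slide the flat rectangular shower head, without lifting it, off the loading deck and across the gap onto the narrow rest, so that it lies balanced with its middle over the rest, square to it and clear of the deck. Then turn the pressure knob until its pointer stands at the raised tab on the scale collar. Let go of everything and leave the other things on the bench where they are.

Things in the scene. Friction and masses are not known exactly. Their poses are not given: they have to be found in the camera images.
- head_center (a point): Centre (half-way up) of the loose flat rectangular shower head: a brass slab with a steel spray face and dark nozzles on top, 104 mm (its x) by 150 mm (its y, the way it slides) by 22 mm thick, 0.4 to 0.9 kg, weight in its middle. Too wide to grip from above. It lies flat on the deck, its long side roughly along the stand.
- deck_center (a point): Middle of the top of the fixed steel loading deck, a flat plate 130 mm (x) by 200 mm (y) without rims, its top 60 mm above the bench. x runs across the stand, y along it. The deck stands in a flat drip tray 136 by 460 mm, 12 mm high, so below the gap there is nothing higher than 12 mm.
- rest_top (a point): Middle of the flat top of the fixed narrow rest, an aluminium bar 124 mm (x) by 48 mm (y) on a post, top 58 mm above the bench (2 mm below the deck), edges rounded. In line with the deck, beyond its +y or -y end (varies), its middle 190 mm from the deck's middle; the open gap between deck and rest is 66 mm. Axes parallel to the deck's.
- tray_mid (a point): Middle of the top of the fixed low black tray of seals beyond the other end of the deck, 190 mm from the deck's middle: 110 mm (x) by 60 mm (y), 30 mm high. Not a place for the head.
- knob_grip (a point): Where to grip the pressure knob: on its vertical axis, 64 mm above the bench. A black bar 13 mm thick, 52 mm long (along x; +x points to the pointer), from 40 to 74 mm above the bench, on a round skirt of radius 36 mm, top at 40 mm, over a fixed grey housing 94 by 94 mm, 32 mm high. Turns against light friction (0.06 N m) and stays where it is left.
- pointer (a point): End of the knob's pointer, a white line on the bar and on the skirt's edge, at radius 36 mm from the knob's axis, 40 mm above the bench; turns with the knob.
- mark (a point): Where the pointer's end must come: the spot at radius 36 mm from the knob's axis, 40 mm above the bench, just inside the raised dark tab (13 by 7 mm) on the white scale collar around the knob. x points outward from the knob's axis, y along the scale. The collar is fixed during the work, but the tab's place on the scale varies.
- dial (a joint): Angle of the pressure knob in rad, growing clockwise seen from above, range 0 to 4.2. The tab always lies 0.6 to 1.5 rad clockwise of the start.
- spout_mid (a point): Bystander: a brass bath spout lying down, bar 150 by 34 by 22 mm with a 56 mm square foot 24 mm thick at one end; the point is half-way along the bar, 11 mm up.
- cartridge_mid (a point): Bystander: a brass valve cartridge standing upright, 44 mm in diameter, 78 mm tall; the point is its middle.
- fitbox_in (a point): Bystander: an open grey plastic box, 90 by 110 by 50 mm; the point is the centre of its inner floor.
Not all that is in view belongs to the job. Of the things like the part that bears head_center, leave any that is pink; of the rest the smaller one is meant.

How it is judged (in metres and radians):
On the way, in this order (a step that is already met when the one before it is completed fails the run):
1. the shower head lies balanced on the narrow rest (y of head_center in the frame of rest_top between -0.011 and 0.011 m and x of head_center in the frame of rest_top between -0.02 and 0.02 m and z of head_center in the frame of rest_top between 0.007 and 0.015 m and angle between the y axis of head_center and the y axis of rest_top, either way round below 0.14 rad and angle between head_center's own z axis and vertical below 0.05 rad), for 0.2 s.
2. the knob's pointer stands at the tab (y of pointer in the frame of mark between -0.004 and 0.004 m and distance between pointer and mark below 0.01 m), for 0.2 s.
At the end, for the whole second after the job is handed in: The shower head lies flat on the narrow rest, its middle within 11 mm of the rest's middle along the slide and within 20 mm across it, square to it within 8 degrees; the knob's pointer is within 4 mm (about 6 degrees) of the middle of the tab; both are still and let go (all of step 1 and all of step 2 and velocity of joint dial between -0.05 and 0.05 rad/s); the robot touches nothing.
It fails at once if the shower head falls off or is tipped off the stand (height (world z) of head_center below 0.055 m or angle between head_center's own z axis and vertical above 0.3 rad).
It fails at once if the shower head is lifted instead of slid (height (world z) of head_center above 0.095 m).
It fails at once if another thing on the bench is moved by more than 30 mm (distance of any of spout_mid, cartridge_mid, fitbox_in from where it was at the start of the episode above 0.03 m).
It also fails if it takes over 58 s, if anything falls off the work surface, if the arm or the gripper's body presses on something with over 40 N, if the wrist force passes 120 N, or if a joint passes its speed limit or range.

ROBOT

A 7-joint arm with a two-finger parallel gripper is mounted at the origin on the work surface. World frame = base frame: x ahead of the robot, y to its left, z up, the work surface at z = 0. Lengths are in mm, angles in rad, forces in N, time in s.
With the tool pointing down it reaches from about 425 to 925 mm from the base axis. Payload 6.8 kg.
Tool frame: the origin (TCP) lies at the very end of the fingers, on their centre line; the grasp point (between the pads) lies 19 mm behind it (grip_point_offset is the distance from the TCP to the grasp point, in mm); z points along the fingers, y is the line along which they close (so a half turn about z gives the same grasp; the last joint's range is limited). The gripper opens to 88 mm and grips with 3 to 60 N. Pads are 20 mm wide; open, the fingers measure 115 mm over their backs; the gripper's body (75 mm by 178 mm) begins 61 mm behind the grasp point.
Start: joints at [1.11, 0.477, 0.022, 1.555, -0.011, 1.109, -0.083], TCP at [233.24, -633.44, 222.664] pointing down, gripper open.
Joint ranges: [-2.96, 2.96], [-0.34, 2.1], [-1.41, 1.46], [0.24, 2.44], [-1.37, 4.51], [0.17, 1.92], [-2.96, 2.96]. Speed limits (rad/s): [2.39, 2.39, 3.14, 3.14, 3.14, 3.14, 3.14].

INTERFACE

Orientations are given as a unit quaternion [w, x, y, z].
In Python, from station import * gives the robot as it stands. The module is installed in compiled form; this text tells all that it offers.
- The arm moves only by the tool jog_arm, never from a script. Its argument "steps" is one flat list of numbers, 7 for each row, row after row: the shift along the tool's x, y, z in cm, then the turn, a rotation vector about the tool's x, y, z in units of 6 degrees (1.0 is 6 degrees), then the finger opening in cm, from 0 to 8.78. In form: [tx, ty, tz, rx, ry, rz, gripper, tx, ty, tz, rx, ry, rz, gripper, ...]. A call has 1 to 5 rows; each row is the pose to reach, as a shift and turn from the pose commanded when the call began, along the tool's axes at that moment; what a row does not reach only later rows make up. A row lasts 1/12 s, in which the tool goes at most 41.7 mm and 7.16 degrees, less where a joint would pass 70% of its speed; a pose out of reach is approached as far as the arm can. A call with a gripper value outside its range is refused whole. The fingers move at their own pace and stop on an object; "squeeze" is the grip in N (left out, the last holds). Time passes only in rows, so rows that repeat a pose let the fingers close. It gives the time, the measured TCP pose, the force, the opening and the grip force at its end, in the units of the state.
- sense(): the state, without advancing time (a new reading comes with each control period).
- get_image(name): name is "scene" or "side" or "wrist"; returns the picture (420x560x3 uint8, blue, green, red); there is no depth.
- camera_info(name): a dict with "fx", "fy", "cx", "cy" (pixels), "R" (3x3) and "t" (3): a world point X has camera coordinates R X + t. Camera axes: x right, y down, z forward; pixel columns grow to the right and rows downward; lengths in mm; the calibration is good to about 2 mm. A picture is of the moment at which its call begins: read the wrist's pose just before it. camera_info takes no time and is no camera call; for the wrist camera it gives the pose at the moment of the call.
- close_job(): hands the job in; it is judged then, once.
Trained networks look in the newest picture that a camera, given by its name, has taken for a name from the list of things; names that differ only in an ending like _2 or _b are one class to them, and where a whole thing is asked for, a point or a joint stands for the part that bears it (a point fixed in the world has none). Each returns a list of dicts, best first, with "conf" (0 to 1); they miss things now and then, are a little off and sometimes report something else, mostly with a low value. They report only what shows in the picture. A call takes as long as a camera call. They do not tell look-alikes from the thing itself.
- find_in(camera, query): "extent" ([centre column, centre row, width, height] in pixels, round what is visible of it).
The state is a dict: "t": time; "joint_pos": joint angles; "joint_vel": joint speeds; "joint_torque": joint torques, N m; "tool_pos": TCP position; "tcp_rot": TCP orientation; "wrist_force": force on the tool from outside, world axes, zero at the start; "torque": the same for the moment, N m; "finger_gap": finger opening in mm; "grasp_force": force on a finger pad.
Only numpy, scipy, OpenCV 4.12 (cv2) and the standard library are available. Lean on these libraries where they do the work, as an engineer would, in place of code of your own. Each camera call takes 0.05 s, during which the arm holds its last target. There are 200 camera calls.

## Working session

There is one attempt and no reset: what is moved stays moved. The work goes in short steps, Python scripts to look and compute and a tool call to move; the robot and the scene stay as the last step left them, time stands still between calls to the robot, and variables do not carry over. Pictures are saved under pics/ and viewed, at most 10 in all, crops included, and the job is handed in when it is done.

Besides the shell and the picture viewer there is one more tool, called after "Emit:" in YAML: its name, and indented under it one key for each argument. jog_arm: Moves the arm, as the interface text tells. Its arguments: {"type":"object","properties":{"steps":{"type":"array","items":{"type":"number"}},"squeeze":{"type":"number"}},"required":["steps"]}

```bash
mkdir -p pics; python3 - <<'E'
from station import *
import cv2,numpy as np
s=sense();print(s['t'],s['tool_pos'],s['tcp_rot'],s['wrist_force'])
for c in("scene","side"):
    im=get_image(c);cv2.imwrite(f"pics/{c}0.png",im)
    i=camera_info(c);R=np.array(i['R']);print(c,i['fx'],i['cx'],i['cy'],(-R.T@np.array(i['t'])).round(),R.round(2).tolist())
    for q in("head_center","deck_center","rest_top","tray_mid","knob_grip","pointer","mark"):
        print(q,[(np.round(d['extent']).tolist(),round(d['conf'],2)) for d in find_in(c,q)[:3]])
E
```

```text
0.0 [ 233.01493187 -632.86481768  221.71405428] [-8.77811852e-04  9.84479512e-01  1.75497234e-01 -2.04390223e-04] [-0.38860681  0.3208862  -0.41890327]
scene 468.51510046068057 275.92860581939675 211.14283618971254 [897. 497. 937.] [[-0.71, 0.71, -0.02], [0.58, 0.57, -0.58], [-0.4, -0.42, -0.81]]
head_center [([323.0, 225.0, 94.0, 88.0], 0.85), ([255.0, 122.0, 57.0, 41.0], 0.84), ([212.0, 249.0, 84.0, 76.0], 0.66)]
deck_center [([247.0, 181.0, 33.0, 28.0], 0.72), ([221.0, 275.0, 189.0, 140.0], 0.71), ([176.0, 139.0, 51.0, 52.0], 0.4)]
rest_top [([281.0, 303.0, 52.0, 62.0], 0.61)]
tray_mid [([156.0, 220.0, 48.0, 47.0], 0.6)]
knob_grip [([249.0, 179.0, 30.0, 21.0], 0.88)]
pointer [([247.0, 177.0, 34.0, 24.0], 0.87), ([248.0, 181.0, 34.0, 28.0], 0.48)]
mark [([249.0, 181.0, 30.0, 24.0], 0.71), ([248.0, 179.0, 31.0, 21.0], 0.16)]
side 536.8017557846878 275.9284910510222 205.51423239423326 [ 222.  861. 1102.] [[-0.96, -0.29, 0.01], [-0.23, 0.73, -0.64], [0.18, -0.61, -0.77]]
head_center [([217.0, 184.0, 55.0, 54.0], 0.92), ([296.0, 248.0, 80.0, 87.0], 0.86), ([374.0, 164.0, 53.0, 54.0], 0.68)]
deck_center [([211.0, 206.0, 93.0, 137.0], 0.56)]
rest_top [([194.0, 249.0, 52.0, 34.0], 0.71)]
tray_mid [([234.0, 146.0, 46.0, 25.0], 0.96), ([214.0, 206.0, 100.0, 135.0], 0.19)]
knob_grip [([303.0, 175.0, 26.0, 24.0], 0.63)]
pointer [([304.0, 177.0, 32.0, 19.0], 0.83)]
mark [([302.0, 184.0, 32.0, 18.0], 0.73), ([218.0, 183.0, 59.0, 54.0], 0.3)]
```

View pics/scene0.png

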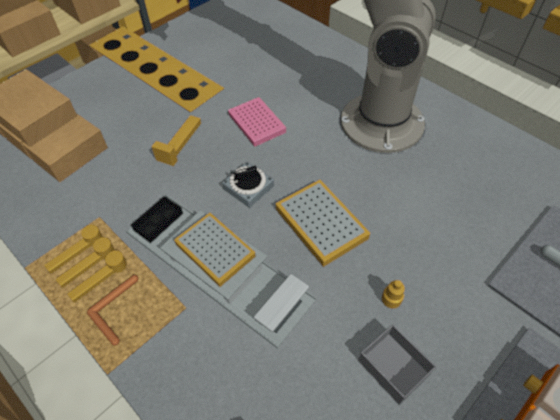

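View pics/side0.png

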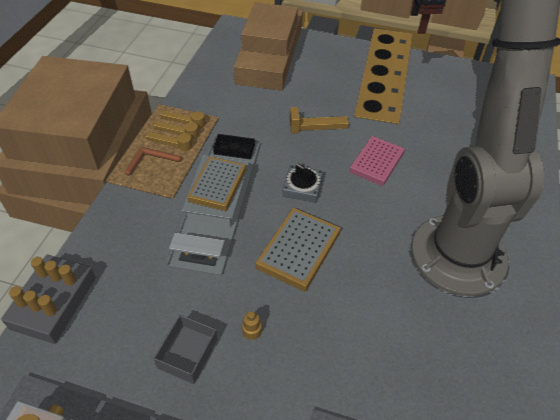

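The head is the small slab on the deck: scene (214,247), side (217,184). The larger slab and the pink one are decoys. The rest is at scene (281,303) and the tray is at the other end, scene (157,218). The knob is at scene (248,180).

```bash
cat > h.py <<'E'
from station import *
import cv2,numpy as np
def bp(c,uv,z,info=None):
    i=info or camera_info(c);R=np.array(i['R']);t=np.array(i['t']);C=-R.T@t
    d=R.T@np.array([(uv[0]-i['cx'])/i['fx'],(uv[1]-i['cy'])/i['fy'],1.]);return C+d*(z-C[2])/d[2]
def pj(c,X,info=None):
    i=info or camera_info(c);p=np.array(i['R'])@np.array(X)+np.array(i['t']);return np.array([i['fx']*p[0]/p[2]+i['cx'],i['fy']*p[1]/p[2]+i['cy']])
E
python3 - <<'E'
from h import *
for n,a,b,z in(("head",(214.5,246.5),(218,182),82),("rest",(283,302),(198,243),58),("tray",(157,218),(235,146),30),("knob",(247,183),(303,179),40)):
    print(n,bp("scene",a,z).round(),bp("side",b,z).round())
i=camera_info("wrist");R=np.array(i['R']);C=-R.T@np.array(i['t']);print(i['fx'],C,R.round(3).tolist())
a=cv2.imread("pics/scene0.png")[155:345,125:325];b=cv2.imread("pics/side0.png")[130:280,160:330]
cv2.imwrite("pics/c1.png",cv2.resize(a,None,fx=3,fy=3,interpolation=2))
E
```

```text
head [630.  23.  82.] [622.  22.  82.]
rest [611. 209.  58.] [607. 199.  58.]
tray [ 658. -164.   30.] [ 646. -165.   30.]
knob [441. -83.  40.] [426. -92.  40.]
375.90364779807845 [ 302.08279002 -609.02680112  384.20229   ] [[0.345, -0.939, 0.002], [-0.905, -0.332, 0.266], [-0.249, -0.094, -0.964]]
```

View pics/c1.png

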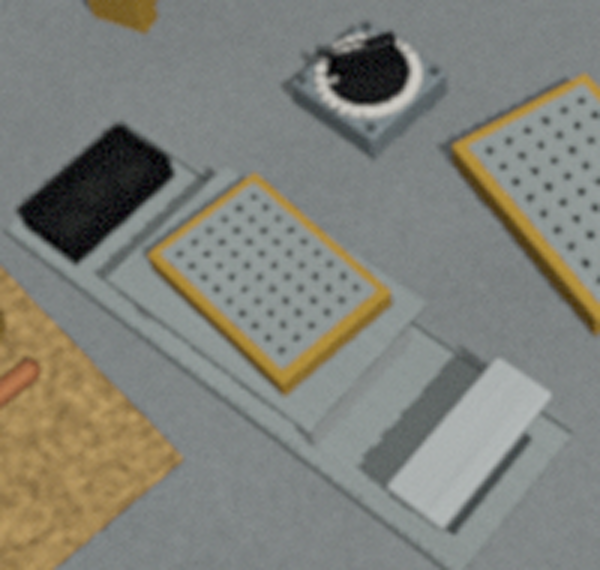

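```bash
python3 - <<'E'
from h import *
def f(P,z):
    Q=np.array([bp("scene",(125+(u+.5)/3-.5,155+(v+.5)/3-.5),z)[:2] for u,v in P]);
    print(Q.mean(0).round(1),"sides",[np.linalg.norm(Q[i]-Q[i-1]).round(1) for i in range(4)],"dirs",[np.degrees(np.arctan2(*(Q[i]-Q[i-1])[::-1])).round(1) for i in range(4)]);return Q
f([(253,176),(390,296),(284,378),(150,255)],82)
f([(498,357),(551,392),(447,528),(390,487)],58)
Q=f([(225,165),(424,303),(312,438),(104,272)],60);print(Q)
s=sense();print(s['tool_pos'],s['joint_pos'])
from scipy.spatial.transform import Rotation as Ro
w,x,y,z=s['tcp_rot'];print(Ro.from_quat([x,y,z,w]).as_matrix().round(3))
E
```

```text
[629.8  20.7] sides [np.float64(97.5), np.float64(149.1), np.float64(94.9), np.float64(144.1)] dirs [np.float64(-179.8), np.float64(90.1), np.float64(-2.8), np.float64(-88.8)]
[610.5 206.5] sides [np.float64(121.1), np.float64(45.4), np.float64(120.9), np.float64(47.5)] dirs [np.float64(-172.3), np.float64(97.7), np.float64(8.7), np.float64(-82.0)]
[634.   16.9] sides [np.float64(125.0), np.float64(199.4), np.float64(128.6), np.float64(209.0)] dirs [np.float64(-174.8), np.float64(96.3), np.float64(9.5), np.float64(-84.6)]
[[582.13400169 -90.42929851]
 [560.25708202 107.77748871]
 [687.06782133 129.09812837]
 [706.58783714 -79.00366045]]
[ 233.22525196 -633.44504495  222.68774861] [ 1.10990091  0.47696419  0.02241236  1.55540103 -0.01147506  1.10931
 -0.08309944]
[[ 0.938  0.346  0.   ]
 [ 0.346 -0.938 -0.   ]
 [-0.     0.    -1.   ]]
```

```bash
cat >> h.py <<'E'
from scipy.spatial.transform import Rotation as Ro
def go(x,y,z,yaw):
    "cm / 6deg numbers from here to TCP x,y,z with tool x axis at yaw deg, pointing down"
    s=sense();q=s['tcp_rot'];R=Ro.from_quat([q[1],q[2],q[3],q[0]])
    c,k=np.cos(np.radians(yaw)),np.sin(np.radians(yaw))
    T=Ro.from_matrix(np.array([[c,k,0],[k,-c,0],[0,0,-1.]]))
    r=(R.inv()*T).as_rotvec(degrees=True)/6
    print("t",round(s['t'],2),"pos",np.round(s['tool_pos'],1),"F",np.round(s['wrist_force'],1),"gap",round(s['finger_gap'],1),"q",np.round(s['joint_pos'],2))
    print("step",np.round(R.inv().apply(np.array([x,y,z])-s['tool_pos'])/10,2),np.round(r,2))
E
```

Emit:
jog_arm:
  steps: [61.8, -55.3, 0, 0, 0, 0, 6, 61.8, -55.3, 0, 0, 0, 0, 6, 61.8, -55.3, 0, 0, 0, 0, 6, 61.8, -55.3, 0, 0, 0, 0, 6, 61.8, -55.3, 0, 0, 0, 0, 6]

```text
t: 1.22
tool_pos: [331.5, -447.7, 222.8]
tcp_rot: [0.0, 0.985, 0.175, 0.0]
wrist_force: [1.4, 0.1, 1.2]
finger_gap: 60.8
grasp_force: 0.0
```

```bash
python3 -c "from h import *;go(622,100,222,97.3)"
```

```text
t 1.22 pos [ 331.5 -447.7  222.8] F [1.4 0.1 1.2] gap 60.8 q [ 0.86  0.29 -0.05  1.84  0.02  1.02 -0.41]
step [ 46.17 -41.37   0.07] [  0.     0.   -12.85]
```

Emit:
jog_arm:
  steps: [46.2, -41.4, 0, 0, 0, -12.85, 6, 46.2, -41.4, 0, 0, 0, -12.85, 6, 46.2, -41.4, 0, 0, 0, -12.85, 6, 46.2, -41.4, 0, 0, 0, -12.85, 6, 46.2, -41.4, 0, 0, 0, -12.85, 6]

```text
t: 1.63
tool_pos: [429.1, -263.6, 223.1]
tcp_rot: [0.0, 0.881, 0.472, 0.0]
wrist_force: [1.2, -1.5, 0.5]
finger_gap: 59.9
grasp_force: 0.0
```

```bash
python3 -c "from h import *;go(622,100,222,97.3)"
```

```text
t 1.63 pos [ 429.1 -263.6  223.1] F [ 1.2 -1.5  0.5] gap 59.9 q [ 0.66  0.21 -0.27  1.94  0.07  1.   -0.22]
step [40.96 -4.08  0.1 ] [ 0.01  0.01 -6.82]
```

Emit:
jog_arm:
  steps: [41, -4.1, 0, 0, 0, -6.82, 6, 41, -4.1, 0, 0, 0, -6.82, 6, 41, -4.1, 0, 0, 0, -6.82, 6, 41, -4.1, 0, 0, 0, -6.82, 6, 41, -4.1, 0, 0, 0, -6.82, 6]

```text
t: 2.05
tool_pos: [527.9, -80.1, 223.1]
tcp_rot: [0.0, 0.694, 0.72, 0.0]
wrist_force: [0.4, -1.0, -0.5]
finger_gap: 60.0
grasp_force: 0.0
```

```bash
python3 -c "from h import *;go(622,100,222,97.3)"
```

```text
t 2.05 pos [527.9 -80.1 223.1] F [ 0.4 -1.  -0.5] gap 60.0 q [ 0.43  0.28 -0.47  1.87  0.15  1.03 -0.07]
step [17.64 10.09  0.11] [ 0.01  0.   -0.86]
```

Emit:
jog_arm:
  steps: [17.6, 10.1, 0, 0, 0, -0.86, 6, 17.6, 10.1, 0, 0, 0, -0.86, 6, 17.6, 10.1, 0, 0, 0, -0.86, 6, 17.6, 10.1, 0, 0, 0, -0.86, 6, 17.6, 10.1, 0, 0, 0, -0.86, 6]

```text
t: 2.47
tool_pos: [623.3, 100.1, 222.8]
tcp_rot: [-0.0, 0.662, 0.749, 0.0]
wrist_force: [-0.1, 0.2, -0.2]
finger_gap: 60.1
grasp_force: 0.0
```

```bash
python3 - <<'E'
from h import *
import json
go(622,100,222,97.3)
i=camera_info("wrist");im=get_image("wrist");cv2.imwrite("pics/w1.png",im)
json.dump({k:np.array(v).tolist() for k,v in i.items()},open("w1.json","w"))
E
```

```text
t 2.47 pos [623.3 100.1 222.8] F [-0.1  0.2 -0.2] gap 60.1 q [ 0.12  0.46 -0.52  1.64  0.25  1.11 -0.34]
step [ 0.01 -0.13  0.08] [ 0.01 -0.01 -0.04]
```

View pics/w1.png

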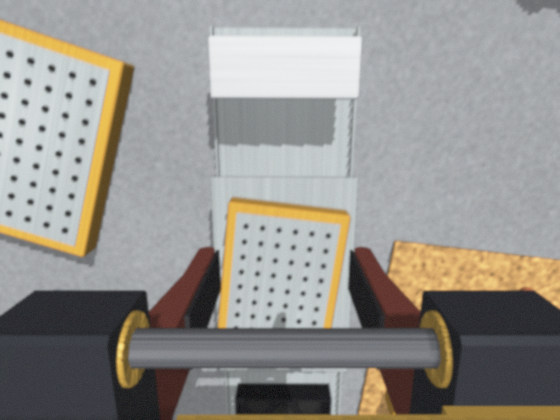

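The wrist view shows the rest at (209–361, 37–97), the deck's front edge at row 178, and the head's front corners at (229,199) and (348,212). The head is turned about 6° to the stand.

```bash
python3 - <<'E'
from h import *
import json
i=json.load(open("w1.json"))
P=lambda u,v,z:bp("",(u,v),z,i)[:2]
R=np.array([P(*p,58) for p in[(209,37),(359,37),(361,97),(211,97)]]);print("rest",R.mean(0).round(1),np.linalg.norm(R[0]-R[1]),np.linalg.norm(R[1]-R[2]))
x=(R[1]+R[2]-R[0]-R[3]);x/=np.linalg.norm(x);y=np.array([-x[1],x[0]]);print("xdir deg",np.degrees(np.arctan2(*x[::-1])))
D=np.array([P(211,178,60),P(358,178,60)]);print("deck edge",D.mean(0),np.linalg.norm(D[1]-D[0]),"rest-local",(D-R.mean(0))@np.c_[x,y], np.degrees(np.arctan2(*(D[1]-D[0])[::-1])))
H=np.array([P(229,199,82),P(348,212,82)]);d=H[1]-H[0];print("head w",np.linalg.norm(d),"ang",np.degrees(np.arctan2(*d[::-1])))
d/=np.linalg.norm(d);hc=H.mean(0)-75*np.array([-d[1],d[0]]);print("head c",hc,"front",H.mean(0))
E
```

```text
rest [612.2 202.5] 119.71800346033281 46.00541826629736
xdir deg 6.9858392099894235
deck edge [622.82940878 112.47103472] 128.43608341017654 rest-local [[-64.6258644  -90.66067324]
 [ 63.8102171  -90.68284599]] 6.975947869950608
head w 99.54429792256984 ang 0.537202277778794
head c [629.36055122  18.90696904] front [628.65736538  93.9036725 ]
```

```bash
cat >> h.py <<'E'
RC=np.array([611.8,202.5]);YX=7.0
def loc(x,y):
    c,s=np.cos(np.radians(YX)),np.sin(np.radians(YX));return RC+x*np.array([c,s])+y*np.array([-s,c])
E
python3 -c "from h import *;p=loc(-3,-302);print(p);go(*p,222,97)"
```

```text
[645.62690325 -97.61454583]
t 2.52 pos [624.9 108.4 223. ] F [2.1 5.  2.1] gap 59.9 q [ 0.12  0.46 -0.53  1.63  0.25  1.11 -0.34]
step [-20.7   -0.62  -0.03] [ 0.03 -0.06  0.08]
```

Emit:
jog_arm:
  steps: [-4, -0.4, 0, 0, 0, 0.05, 6, -8, -0.4, 0, 0, 0, 0.05, 6, -12, -0.4, 0, 0, 0, 0.05, 6, -16, -0.4, 4, 0, 0, 0.05, 6, -19.9, -0.4, 8, 0, 0, 0.05, 6]

```text
t: 2.93
tool_pos: [641.8, -83.5, 164.8]
tcp_rot: [0.002, 0.665, 0.747, 0.001]
wrist_force: [0.2, -0.1, -0.4]
finger_gap: 59.7
grasp_force: 0.0
```

Emit:
jog_arm:
  steps: [0, 0, 1, 0, 0, 0, 6, 0, 0, 2, 0, 0, 0, 6, 0, 0, 2, 0, 0, 0, 6]

```text
t: 3.18
tool_pos: [638.9, -80.0, 141.4]
tcp_rot: [-0.002, 0.665, 0.747, -0.001]
wrist_force: [-0.3, 0.5, 0.6]
finger_gap: 59.8
grasp_force: 0.0
```

```bash
python3 -c "from h import *;p=loc(-3,-302);print(p);go(*p,67,97)"
```

```text
[645.62690325 -97.61454583]
t 3.18 pos [638.9 -80.  141.4] F [-0.3  0.5  0.6] gap 59.8 q [ 0.35  0.55 -0.45  1.68  0.28  0.98 -0.08]
step [-1.84  0.49  7.43] [-0.03 -0.01 -0.05]
```

Emit:
jog_arm:
  steps: [-1.8, 0.5, 0, 0, 0, -0.05, 6, -1.8, 0.5, 0, 0, 0, -0.05, 6, -1.8, 0.5, 3, 0, 0, -0.05, 6, -1.8, 0.5, 5, 0, 0, -0.05, 6, -1.8, 0.5, 6, 0, 0, -0.05, 6]

```text
t: 3.6
tool_pos: [646.4, -96.0, 82.2]
tcp_rot: [-0.001, 0.662, 0.749, -0.0]
wrist_force: [0.5, 0.2, 0.3]
finger_gap: 60.1
grasp_force: 0.0
```

Emit:
jog_arm:
  steps: [0, 0, 0.7, 0, 0, 0, 6, 0, 0, 1.4, 0, 0, 0, 6, 0, 0, 1.4, 0, 0, 0, 6, 0, 0, 1.4, 0, 0, 0, 6]

```text
t: 3.93
tool_pos: [647.8, -97.5, 70.2]
tcp_rot: [0.0, 0.663, 0.749, 0.0]
wrist_force: [-0.5, 0.2, -0.8]
finger_gap: 60.1
grasp_force: 0.0
```

```bash
python3 - <<'E'
from h import *
p=loc(-3,-302);print(p);go(*p,67,97)
cv2.imwrite("pics/s1.png",np.hstack([cv2.resize(get_image("scene")[180:330,120:320],None,fx=2.5,fy=2.5),cv2.resize(get_image("side")[120:270,160:280],None,fx=2.5,fy=2.5)]))
E
```

```text
[645.62690325 -97.61454583]
t 3.93 pos [647.8 -97.5  70.2] F [-0.5  0.2 -0.8] gap 60.1 q [ 0.35  0.65 -0.42  1.7   0.33  0.86 -0.09]
step [ 0.01 -0.22  0.31] [0.01 0.   0.  ]
```

View pics/s1.png

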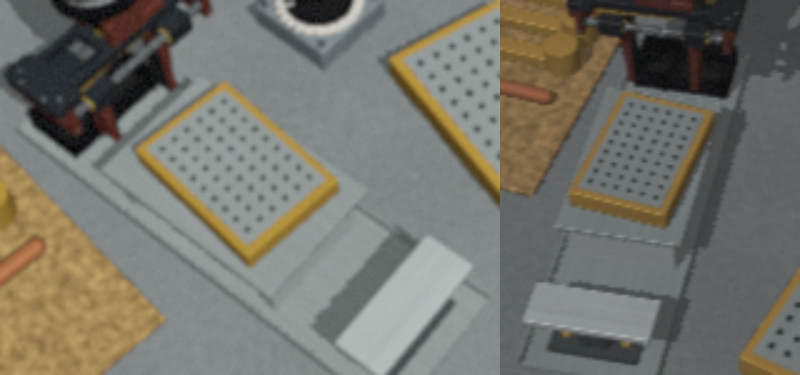

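The fingers are behind the trailing end of the head, above the tray, so I'll push now.

Emit:
jog_arm:
  steps: [0.8, -0.2, 0.3, 0, 0, 0, 6, 1.6, -0.2, 0.3, 0, 0, 0, 6, 2.4, -0.2, 0.3, 0, 0, 0, 6, 3.2, -0.2, 0.3, 0, 0, 0, 6, 4, -0.2, 0.3, 0, 0, 0, 6]

```text
t: 4.45
tool_pos: [640.8, -58.5, 66.7]
tcp_rot: [0.001, 0.663, 0.749, -0.0]
wrist_force: [2.9, -3.5, -0.9]
finger_gap: 60.0
grasp_force: 1.9
```

Emit:
jog_arm:
  steps: [0.8, 0, 0, 0, 0, 0, 6, 1.6, 0, 0, 0, 0, 0, 6, 2.4, 0, 0, 0, 0, 0, 6, 3.2, 0, 0, 0, 0, 0, 6, 4, 0, 0, 0, 0, 0, 6]

```text
t: 4.87
tool_pos: [635.4, -19.1, 66.6]
tcp_rot: [0.001, 0.663, 0.749, -0.001]
wrist_force: [1.3, -5.7, 1.3]
finger_gap: 59.9
grasp_force: 2.9
```

Emit:
jog_arm:
  steps: [0.8, 0, 0, 0, 0, 0, 6, 1.6, 0, 0, 0, 0, 0, 6, 2.4, 0, 0, 0, 0, 0, 6, 3.2, 0, 0, 0, 0, 0, 6, 4, 0, 0, 0, 0, 0, 6]

```text
t: 5.28
tool_pos: [630.5, 20.4, 66.6]
tcp_rot: [0.001, 0.663, 0.749, -0.001]
wrist_force: [-0.2, -6.7, 1.1]
finger_gap: 60.4
grasp_force: 3.0
```

Emit:
jog_arm:
  steps: [0.8, 0, 0, 0, 0, 0, 6, 1.6, 0, 0, 0, 0, 0, 6, 2.4, 0, 0, 0, 0, 0, 6, 3.2, 0, 0, 0, 0, 0, 6, 3.2, 0, 0, 0, 0, 0, 6]

```text
t: 5.7
tool_pos: [626.7, 54.1, 67.0]
tcp_rot: [0.0, 0.662, 0.749, -0.0]
wrist_force: [0.9, -2.1, 2.9]
finger_gap: 59.8
grasp_force: 1.6
```

```bash
python3 - <<'E'
from h import *
p=loc(-3,-85);print(p);go(*p,67,97)
cv2.imwrite("pics/s2.png",np.hstack([cv2.resize(get_image("scene")[180:330,120:320],None,fx=2.5,fy=2.5),cv2.resize(get_image("side")[120:270,160:280],None,fx=2.5,fy=2.5)]))
E
```

```text
[619.18125573 117.76796908]
t 5.7 pos [626.7  54.1  67. ] F [ 0.9 -2.1  2.9] gap 59.8 q [ 0.13  0.62 -0.43  1.77  0.34  0.83 -0.34]
step [ 6.41  0.04 -0.  ] [0.   0.   0.01]
```

View pics/s2.png

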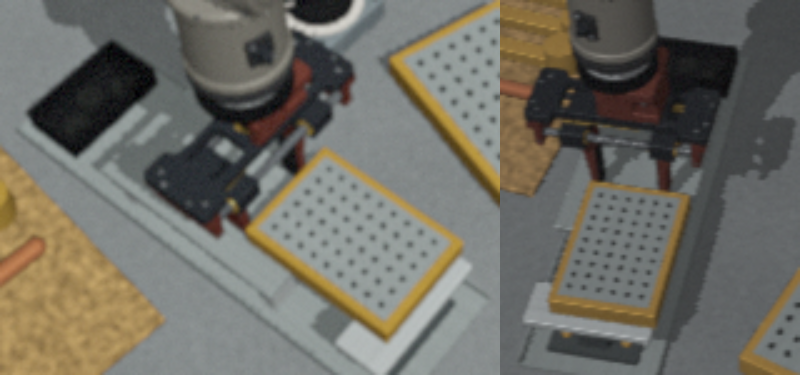

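The head's leading end is now on the rest and squared up. Its top corners in the crop are about (324,150), (462,242), (387,328) and (248,232).

```bash
python3 - <<'E'
from h import *
Q=np.array([bp("scene",(120+u/2.5,180+v/2.5),82)[:2] for u,v in[(324,150),(462,242),(387,328),(248,232)]])
M=np.array([loc(1,0)-RC,loc(0,1)-RC]).T
L=(Q-RC)@M;print(L.round(1),L.mean(0));print("tcp",(sense()['tool_pos'][:2]-RC)@M)
E
```

```text
[[ -62.  -131.6]
 [ -62.5   15. ]
 [  33.9   12.7]
 [  37.3 -130.2]] [-13.33359791 -58.52445427]
tcp [  -3.4046718  -149.18799701]
```

Emit:
jog_arm:
  steps: [0.8, 0, 0, 0, 0, 0, 6, 1.6, 0, 0, 0, 0, 0, 6, 2.4, 0, 0, 0, 0, 0, 6, 3, 0, 0, 0, 0, 0, 6, 3.5, 0, 0, 0, 0, 0, 6]

```text
t: 6.22
tool_pos: [621.9, 87.5, 66.0]
tcp_rot: [-0.0, 0.663, 0.749, -0.001]
wrist_force: [-0.0, -4.8, -1.4]
finger_gap: 59.7
grasp_force: 2.1
```

Emit:
jog_arm:
  steps: [0.3, 0, 0, 0, 0, 0, 6, 0.6, 0, 0, 0, 0, 0, 6, 0.9, 0, 0, 0, 0, 0, 6, 1.2, 0, 0, 0, 0, 0, 6, 1.2, 0, 0, 0, 0, 0, 6]

```text
t: 6.63
tool_pos: [620.8, 100.5, 66.4]
tcp_rot: [-0.0, 0.662, 0.749, 0.0]
wrist_force: [-0.3, -1.1, -1.4]
finger_gap: 59.7
grasp_force: 0.6
```

```bash
python3 - <<'E'
from h import *
p=loc(-3,-85);print(p);go(*p,67,97)
i=camera_info("wrist");im=get_image("wrist");cv2.imwrite("pics/w2.png",im)
import json;json.dump({k:np.array(v).tolist() for k,v in i.items()},open("w2.json","w"))
E
```

```text
[619.18125573 117.76796908]
t 6.63 pos [620.8 100.5  66.4] F [-0.3 -1.1 -1.4] gap 59.7 q [ 0.06  0.62 -0.44  1.77  0.34  0.83 -0.41]
step [ 1.74  0.06 -0.06] [-0.   -0.01  0.01]
```

View pics/w2.png

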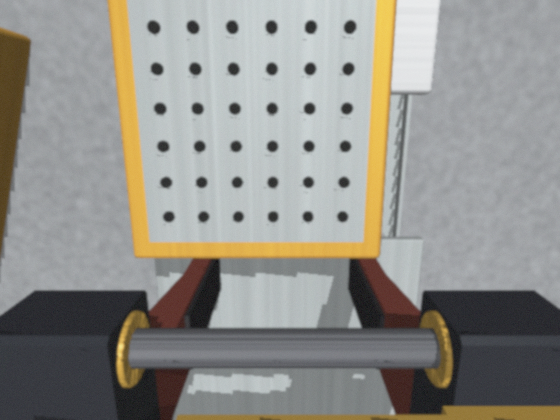

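The trailing corners of the head show at (136,257) and (379,257). The rest's near-right corner is at (431,92) and the deck corner at (421,238).

```bash
python3 - <<'E'
from h import *
import json
i=json.load(open("w2.json"));M=np.array([loc(1,0)-RC,loc(0,1)-RC]).T
for n,u,v,z in(("tl",136,257,81),("tr",379,257,81),("restc (62,-24)",431,92,57),("deckc (65,-90)",421,238,60)):
    print(n,((bp("",(u,v),z,i)[:2]-RC)@M).round(1))
print("tcp",(sense()['tool_pos'][:2]-RC)@M)
E
```

```text
tl [-65.1 -91. ]
tr [ 36.8 -91.1]
restc (62,-24) [ 60.7 -24.2]
deckc (65,-90) [ 61.7 -90.1]
tcp [  -3.4209905  -102.39904048]
```

Emit:
jog_arm:
  steps: [0.4, 0, 0, 0, 0, 0, 6, 0.8, 0, 0, 0, 0, 0, 6, 1.2, 0, 0, 0, 0, 0, 6, 1.5, 0, 0, 0, 0, 0, 6, 1.6, 0, 0, 0, 0, 0, 6]

```text
t: 7.1
tool_pos: [619.1, 116.3, 66.6]
tcp_rot: [-0.0, 0.662, 0.749, 0.0]
wrist_force: [0.9, -3.9, -2.0]
finger_gap: 59.7
grasp_force: 1.9
```

Emit:
jog_arm:
  steps: [0, 0, 0, 0, 0, 0, 6, 0, 0, 0, 0, 0, 0, 6]

```text
t: 7.27
tool_pos: [619.2, 116.1, 66.5]
tcp_rot: [-0.0, 0.662, 0.749, 0.0]
wrist_force: [-0.1, -1.5, -1.0]
finger_gap: 59.9
grasp_force: 0.5
```

```bash
cat > meas.py <<'E'
from h import *
M=np.array([loc(1,0)-RC,loc(0,1)-RC]).T
i=camera_info("wrist");im=get_image("wrist")
hsv=cv2.cvtColor(im,cv2.COLOR_BGR2HSV)
m=cv2.inRange(hsv,(12,150,120),(30,255,255));m[300:]=0;m[:,:80]=0
n,l,st,c=cv2.connectedComponentsWithStats(m);k=1+np.argmax(st[1:,4]);ys,xs=np.where(l==k)
mx=ys.max();print("bbox",xs.min(),xs.max(),ys.min(),mx)
def bot(u): return max(ys[xs==u])
for a in(20,120,220):
    u=np.where(ys>mx-30,xs,10**6).min()+a;v=bot(u);print(u,v,((bp("",(u,v),79.5,i)[:2]-RC)@M).round(1))
r=xs[(ys>mx-12)];v=mx-6;print("L/R",[((bp("",(u,v),80,i)[:2]-RC)@M).round(1) for u in(r.min(),r.max())])
print("tcp",(sense()['tool_pos'][:2]-RC)@M,sense()['wrist_force'])
E
python3 meas.py
```

```text
bbox 108 394 0 256
154 254 [-57.8 -74.7]
254 255 [-15.4 -75.2]
354 256 [ 27.  -75.6]
L/R [array([-65. , -72.7]), array([ 36.4, -72.7])]
tcp [ -3.23460837 -86.66485492] [ 0.57019081 -1.47812294 -1.07381677]
```

Emit:
jog_arm:
  steps: [-1, 0, 0, 0, 0, 0, 6, -3, 0, -0.5, 0, 0, 0, 6, -5, 0, -3, 0, 0, 0, 6, -6, 0, -7, 0, 0, 0, 6, -5, 0, -11, 0, 0, 0, 6]

```text
t: 7.73
tool_pos: [625.3, 59.2, 176.5]
tcp_rot: [-0.0, 0.665, 0.746, -0.002]
wrist_force: [1.5, -0.3, -0.4]
finger_gap: 59.9
grasp_force: 0.0
```

Emit:
jog_arm:
  steps: [0, 0, -3, 0, 0, 0, 6, 0, 0, -5, 0, 0, 0, 6, 0, 0, -5, 0, 0, 0, 6, 0, 0, -5, 0, 0, 0, 6]

```text
t: 8.07
tool_pos: [626.0, 65.9, 227.9]
tcp_rot: [0.001, 0.663, 0.749, 0.001]
wrist_force: [0.0, 0.6, -0.7]
finger_gap: 59.8
grasp_force: 0.0
```

```bash
python3 - <<'E'
from h import *
go(*loc(0,-80),222,97)
i=camera_info("wrist");im=get_image("wrist");cv2.imwrite("pics/w3.png",im)
import json;json.dump({k:np.array(v).tolist() for k,v in i.items()},open("w3.json","w"))
E
```

```text
t 8.07 pos [626.   65.9 227.9] F [ 0.   0.6 -0.7] gap 59.8 q [ 0.16  0.44 -0.49  1.64  0.23  1.11 -0.27]
step [5.73 0.25 0.6 ] [ 0.03 -0.   -0.  ]
```

View pics/w3.png

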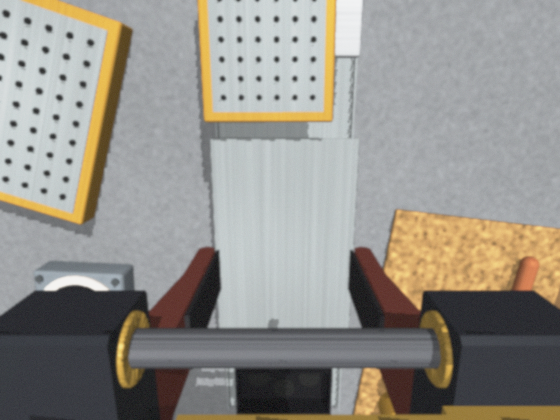

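The head is clear of the deck and square to it. Its trailing corners are at (205,121) and (332,121), the deck edge is at (212–358, 139), and the rest corner is at (361,56).

```bash
python3 - <<'E'
from h import *
import json
i=json.load(open("w3.json"));M=np.array([loc(1,0)-RC,loc(0,1)-RC]).T
for n,u,v,z in(("tl",205,121,80),("tr",332,121,80),("restc",361,56,57),("deckl",212,139,60),("deckr",358,139,60)):
    print(n,((bp("",(u,v),z,i)[:2]-RC)@M).round(1))
K=bp("side",(303,179),40);print(K);go(470,-60,222,97)
E
```

```text
tl [-64.7 -76. ]
tr [ 36.9 -76.1]
restc [ 62.1 -24.8]
deckl [-63.6 -91.7]
deckr [ 62.4 -91.9]
[426.29121002 -92.36071688  40.        ]
t 8.12 pos [625.1  65.5 226.2] F [-0.8  0.1 -0.9] gap 60.2 q [ 0.16  0.44 -0.49  1.64  0.23  1.11 -0.27]
step [-10.57 -16.92   0.42] [ 0. -0. -0.]
```

```bash
python3 -c "from h import *;go(443,-148,190,97)"
```

```text
t 8.12 pos [625.1  65.5 226.2] F [-0.8  0.1 -0.9] gap 60.2 q [ 0.16  0.44 -0.49  1.64  0.23  1.11 -0.27]
step [-18.98 -20.67   3.61] [ 0. -0. -0.]
```

Emit:
jog_arm:
  steps: [-2.7, -3, 0, 0, 0, 0, 6, -5.4, -6, 0, 0, 0, 0, 6, -8.1, -9, 1, 0, 0, 0, 6, -10.8, -12, 2, 0, 0, 0, 6, -13.5, -15, 3, 0, 0, 0, 6]

```text
t: 8.53
tool_pos: [490.2, -87.8, 194.4]
tcp_rot: [-0.001, 0.663, 0.749, -0.001]
wrist_force: [0.2, -0.3, 0.1]
finger_gap: 60.1
grasp_force: 0.0
```

Emit:
jog_arm:
  steps: [-2.7, -2.8, 0.3, 0, 0, 0, 6, -4.5, -4.5, 0.6, 0, 0, 0, 6, -5.5, -5.7, 0.6, 0, 0, 0, 6, -5.5, -5.7, 0.6, 0, 0, 0, 6, -5.5, -5.7, 0.6, 0, 0, 0, 6]

```text
t: 8.95
tool_pos: [441.8, -148.4, 189.3]
tcp_rot: [-0.001, 0.663, 0.748, -0.0]
wrist_force: [0.5, -0.1, 0.6]
finger_gap: 60.4
grasp_force: 0.0
```

```bash
python3 - <<'E'
from h import *
go(443,-148,190,97)
i=camera_info("wrist");im=get_image("wrist")
import json;json.dump({k:np.array(v).tolist() for k,v in i.items()},open("w4.json","w"))
cv2.imwrite("pics/w4.png",im)
E
```

```text
t 8.95 pos [ 441.8 -148.4  189.3] F [ 0.5 -0.1  0.6] gap 60.4 q [ 0.58  0.21 -0.44  2.05  0.11  0.91  0.2 ]
step [ 0.02  0.12 -0.07] [-0.02 -0.01 -0.02]
```

View pics/w4.png

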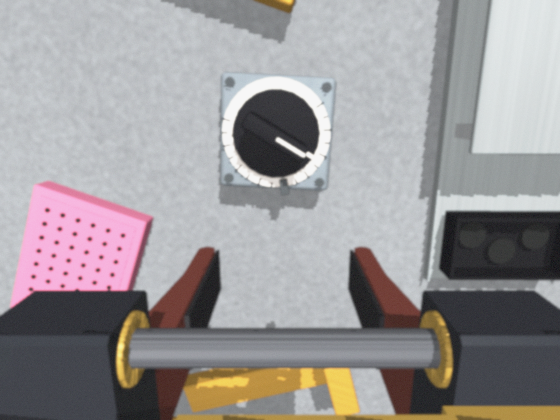

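The knob centre is near (276,133), the white pointer's end near (315,157), and the dark tab near (285,183). That makes the turn roughly 48° clockwise. I'll refine it numerically on the rectified plane.

```bash
cat > knob.py <<'E'
from h import *
import json
def rect(im,i,c,z,h=60,s=4):
    n=h*s*2;src=[];dst=[]
    for a,b in((-h,-h),(h,-h),(h,h),(-h,h)):
        src.append(pj("",[c[0]+a,c[1]+b,z],i));dst.append([(a+h)*s,(h-b)*s])   # x right, y up = seen from above
    return cv2.warpPerspective(im,cv2.getPerspectiveTransform(np.float32(src),np.float32(dst)),(n,n),flags=cv2.INTER_CUBIC)
def center(im,i,c,z=40):
    for _ in range(3):
        g=cv2.cvtColor(rect(im,i,c,z),cv2.COLOR_BGR2GRAY)
        w=(g>190).astype(np.uint8);nl,l,st,_c=cv2.connectedComponentsWithStats(w);k=1+np.argmax(st[1:,4])
        cn=max(cv2.findContours((l==k).astype(np.uint8),0,1)[0],key=len);e=cv2.fitEllipse(cv2.convexHull(cn))
        c=c+np.array([e[0][0]-240,240-e[0][1]])/4
    return c,np.array(e[1])/8
E
python3 - <<'E'
from knob import *
i=json.load(open("w4.json"));im=cv2.imread("pics/w4.png")
c0=bp("",(276,133),40,i)[:2];c,ax=center(im,i,c0);print("c0",c0,"collar c",c,"radii",ax)
r=rect(im,i,c,40);g=cv2.cvtColor(r,cv2.COLOR_BGR2GRAY)
p=cv2.warpPolar(g,(60,180),(240,240),240,0)   # rows: 2deg clockwise from +x (image y down) ; col = mm
for a in range(0,180): 
    if p[a,25:36].max()>120 or p[a,38:48].min()<90: print(a*2,p[a,14:52:2].tolist())
E
```

```text
c0 [429.42547901 -97.56749791] collar c [430.37563236 -88.10839528] radii [49.76958084 57.57998276]
0 [55, 56, 56, 56, 53, 52, 57, 53, 52, 146, 248, 247, 247, 248, 195, 171, 186, 184, 186]
2 [55, 57, 52, 58, 57, 53, 53, 55, 55, 121, 247, 247, 239, 222, 158, 164, 185, 187, 190]
4 [55, 56, 53, 57, 58, 54, 55, 53, 56, 92, 242, 245, 228, 236, 222, 165, 188, 193, 193]
6 [56, 55, 57, 55, 56, 54, 57, 54, 55, 64, 216, 247, 247, 247, 244, 167, 187, 194, 192]
8 [56, 53, 56, 56, 55, 57, 57, 56, 57, 58, 183, 248, 247, 247, 247, 180, 185, 190, 190]
10 [54, 55, 55, 52, 54, 56, 55, 53, 56, 56, 140, 247, 247, 247, 247, 204, 181, 188, 190]
12 [54, 57, 53, 54, 56, 54, 55, 54, 56, 56, 129, 248, 247, 247, 247, 213, 180, 190, 191]
14 [52, 55, 52, 56, 54, 55, 55, 55, 56, 54, 100, 245, 247, 247, 247, 214, 172, 190, 191]
16 [53, 52, 54, 57, 54, 53, 55, 56, 56, 54, 86, 238, 247, 247, 233, 191, 162, 188, 191]
38 [49, 44, 36, 37, 41, 40, 49, 53, 53, 51, 169, 236, 243, 247, 247, 247, 247, 242, 200]
40 [45, 40, 37, 41, 51, 51, 55, 55, 58, 59, 212, 247, 246, 246, 247, 247, 247, 246, 203]
42 [42, 38, 42, 51, 54, 5
[... 12917 characters left out ...]
7, 67, 215, 247, 247, 247, 246, 212, 190, 163, 192, 199, 194]
346 [56, 55, 58, 57, 56, 55, 55, 62, 178, 247, 247, 246, 243, 208, 182, 165, 196, 196, 194]
348 [58, 56, 57, 56, 58, 56, 58, 57, 135, 247, 247, 234, 225, 210, 180, 174, 199, 192, 191]
350 [59, 58, 52, 55, 55, 57, 56, 56, 95, 247, 247, 245, 247, 229, 179, 178, 198, 191, 189]
352 [58, 57, 57, 56, 53, 55, 55, 54, 77, 244, 247, 247, 247, 241, 176, 173, 192, 189, 192]
354 [56, 56, 58, 55, 55, 54, 53, 54, 64, 233, 247, 247, 247, 243, 178, 175, 185, 188, 193]
356 [56, 55, 55, 56, 56, 55, 55, 55, 58, 220, 247, 247, 247, 245, 180, 176, 184, 185, 187]
358 [54, 55, 56, 56, 54, 54, 55, 57, 53, 178, 247, 247, 247, 247, 192, 169, 184, 183, 183]
```

```bash
cat >> knob.py <<'E'
def skirt(im,i,c,z=40):
    for _ in range(3):
        r=rect(im,i,c,z);g=cv2.cvtColor(r,cv2.COLOR_BGR2GRAY)
        yy,xx=np.mgrid[:480,:480];d=np.hypot(xx-240,yy-240)/4
        m=((g<150)&(d<39)).astype(np.uint8);m=cv2.morphologyEx(m,2,np.ones((9,9)))
        cn=max(cv2.findContours(m,0,1)[0],key=cv2.contourArea);e=cv2.fitEllipse(cv2.convexHull(cn))
        c=c+np.array([e[0][0]-240,240-e[0][1]])/4
    return c,np.array(e[1])/8,rect(im,i,c,z)
def world(a): return (-a)%360
def angles(r,lo=None):
    "pointer and tab angles, deg clockwise from world x"
    g=cv2.cvtColor(r,cv2.COLOR_BGR2GRAY);p=cv2.warpPolar(g,(240,720),(240,240),240,0).astype(float) # 0.5deg, .25mm
    pt=p[:,116:136].mean(1);tb=p[:,152:176].mean(1)
    return pt,tb
E
python3 - <<'E'
from knob import *
i=json.load(open("w4.json"));im=cv2.imread("pics/w4.png")
c0=bp("",(276,133),40,i)[:2];c,ax,r=skirt(im,i,c0);print("c0",c0,"skirt c",c,"radii",ax)
for n,u,v in(("tab",285,183),("ptr",315,157)):
    q=bp("",(u,v),40,i)[:2]-c;print(n,np.hypot(*q),-np.degrees(np.arctan2(q[1],q[0])))
pt,tb=angles(r)
k=np.where(pt>100)[0];print("ptr cw",k/2);k=np.where(tb<110)[0];print("tab cw",k/2)
cv2.imwrite("pics/r1.png",r)
E
```

```text
c0 [429.42547901 -97.56749791] skirt c [429.44134052 -99.7052657 ] radii [34.59475327 36.53188705]
tab 39.81023270062785 72.21896102506213
ptr 36.63019360236968 21.330300703465333
ptr cw [18.  18.5 19.  19.5 20.  20.5 21.  21.5 22.  22.5 23.  23.5 24.  24.5
 25.  25.5 26.  26.5 27.  27.5 28. ]
tab cw [71.  71.5 72.  72.5 73.  73.5 74.  74.5 75.  75.5 76. ]
```

```bash
python3 - <<'E'
from knob import *
i=json.load(open("w4.json"))
Q=np.array([bp("",p,32,i)[:2] for p in[(222,73),(335,78),(333,190),(221,186)]]);print(Q.round(1).tolist(),Q.mean(0),np.linalg.norm(Q[1]-Q[0]),np.linalg.norm(Q[2]-Q[1]))
Q=np.array([bp("scene",(125+u/3,155+v/3),32)[:2] for u,v in[(365,22),(446,75),(375,140),(286,85)]]);print(Q.mean(0))
im=cv2.imread("pics/r1.png");cv2.circle(im,(240,240),144,(0,0,255),1)
im2=cv2.imread("pics/w4.png")[60:200,210:345];im2=cv2.resize(im2,None,fx=2.3,fy=3.43,interpolation=2)
cv2.imwrite("pics/r1v.png",np.hstack([im,im2[:480]]) )
print(im.shape,im2.shape)
E
```

```text
[[381.1, -56.5], [471.3, -49.5], [483.8, -140.3], [387.2, -148.4]] [430.87330035 -98.6900026 ] 90.47119869951852 91.65117074818326
[432.43447365 -90.38122092]
(480, 480, 3) (480, 310, 3)
```

View pics/r1v.png

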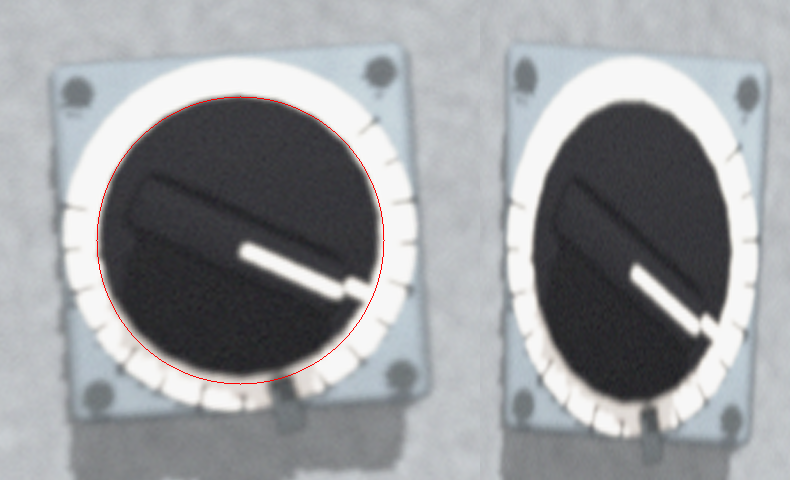

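The rectified view shows the skirt centre at about (429.6, −98.7) and the pointer 25.4° clockwise of world x. The tab, at (287,395) in the crop, sits at about 74°, so the turn is 48.6° (8.1 units).

```bash
python3 -c "from h import *;go(429.6,-98.7,120,154.6)"
```

```text
t 9.0 pos [ 442.8 -147.4  189.7] F [-0.2 -0.2 -0. ] gap 59.7 q [ 0.58  0.21 -0.44  2.05  0.11  0.91  0.2 ]
step [ 4.99 -0.71  6.97] [-0.   -0.01 -9.6 ]
```

Emit:
jog_arm:
  steps: [1, 0, 0, 0, 0, -1.1, 4.5, 2, -0.2, 1, 0, 0, -2.2, 4.5, 3, -0.4, 2, 0, 0, -3.3, 4.5, 4, -0.6, 3, 0, 0, -4.4, 4.5, 5, -0.7, 4, 0, 0, -5.5, 4.5]

```text
t: 9.42
tool_pos: [430.4, -97.1, 149.8]
tcp_rot: [-0.0, 0.419, 0.908, 0.001]
wrist_force: [0.2, -0.4, -0.8]
finger_gap: 44.9
grasp_force: 0.0
```

Emit:
jog_arm:
  steps: [0, 0, 1, 0, 0, -1.1, 4.5, 0, 0, 2, 0, 0, -2.2, 4.5, 0, 0, 3, 0, 0, -3.3, 4.5, 0, 0, 3, 0, 0, -4.1, 4.5, 0, 0, 3, 0, 0, -4.1, 4.5]

```text
t: 9.83
tool_pos: [430.2, -97.5, 119.6]
tcp_rot: [-0.001, 0.217, 0.976, 0.001]
wrist_force: [0.8, 1.0, -1.0]
finger_gap: 44.9
grasp_force: 0.0
```

```bash
python3 -c "from h import *;go(429.6,-98.7,48,154.6)"
```

```text
t 9.83 pos [430.2 -97.5 119.6] F [ 0.8  1.  -1. ] gap 44.9 q [ 0.62  0.3  -0.61  2.16  0.25  0.76  0.98]
step [-0.01 -0.14  7.16] [ 0.01 -0.02  0.05]
```

Emit:
jog_arm:
  steps: [0, -0.1, 1.5, 0, 0, 0.05, 4.5, 0, -0.1, 3, 0, 0, 0.05, 4.5, 0, -0.1, 4.5, 0, 0, 0.05, 4.5, 0, -0.1, 5.5, 0, 0, 0.05, 4.5, 0, -0.1, 6, 0, 0, 0.05, 4.5]

```text
t: 10.25
tool_pos: [429.4, -99.2, 59.4]
tcp_rot: [-0.001, 0.223, 0.975, 0.0]
wrist_force: [0.3, 0.2, -0.0]
finger_gap: 45.1
grasp_force: 0.0
```

Emit:
jog_arm:
  steps: [0, 0, 0.5, 0, 0, 0, 4.5, 0, 0, 1.1, 0, 0, 0, 4.5, 0, 0, 1.1, 0, 0, 0, 4.5]

```text
t: 10.5
tool_pos: [429.4, -100.0, 48.9]
tcp_rot: [-0.0, 0.223, 0.975, 0.0]
wrist_force: [-0.6, -0.0, -0.3]
finger_gap: 45.2
grasp_force: 0.0
```

Emit:
jog_arm:
  steps: [0, 0, 0, 0, 0, 0, 2.5, 0, 0, 0, 0, 0, 0, 1.5, 0, 0, 0, 0, 0, 0, 1, 0, 0, 0, 0, 0, 0, 1, 0, 0, 0, 0, 0, 0, 1]
  squeeze: 8

```text
t: 10.92
tool_pos: [430.2, -99.7, 49.8]
tcp_rot: [0.001, 0.222, 0.975, 0.001]
wrist_force: [4.6, 10.8, -4.3]
finger_gap: 15.6
grasp_force: 6.1
```

```bash
python3 -c "from h import *;go(429.6,-98.7,48,154.6);s=sense();print(s['grasp_force'],s['torque'])"
```

```text
t 10.92 pos [430.2 -99.7  49.8] F [ 4.6 10.8 -4.3] gap 15.6 q [ 0.54  0.42 -0.54  2.21  0.38  0.6   0.85]
step [0.1  0.06 0.18] [ 0.01  0.01 -0.05]
6.109847724437714 [ 2.60722551 -0.93641218  0.0412924 ]
```

Emit:
jog_arm:
  steps: [0, 0.1, 0, 0, 0, 0, 1, 0, 0.2, 0, 0, 0, 0, 1, 0, 0.2, 0, 0, 0, 0, 1]
  squeeze: 15

```text
t: 11.17
tool_pos: [430.8, -98.4, 49.8]
tcp_rot: [0.0, 0.222, 0.975, -0.0]
wrist_force: [0.5, 0.5, 2.8]
finger_gap: 12.9
grasp_force: 15.0
```

Emit:
jog_arm:
  steps: [0, 0, 0, 0, 0, 0, 1, 0, 0, 0, 0, 0, 0, 1, 0, 0, 0, 0, 0, 0, 1]

```text
t: 11.42
tool_pos: [430.8, -98.5, 49.7]
tcp_rot: [0.0, 0.223, 0.975, 0.0]
wrist_force: [1.4, 1.1, 4.9]
finger_gap: 13.1
grasp_force: 15.0
```

Emit:
jog_arm:
  steps: [0, 0, 0, 0, 0, 0.8, 1, 0, 0, 0, 0, 0, 1.6, 1, 0, 0, 0, 0, 0, 2.4, 1, 0, 0, 0, 0, 0, 3.2, 1, 0, 0, 0, 0, 0, 4, 1]

```text
t: 11.83
tool_pos: [430.2, -99.2, 49.7]
tcp_rot: [0.0, 0.422, 0.906, -0.001]
wrist_force: [-1.1, -2.2, 6.3]
finger_gap: 12.9
grasp_force: 15.0
```

Emit:
jog_arm:
  steps: [0, 0, 0, 0, 0, 0.8, 1, 0, 0, 0, 0, 0, 1.6, 1, 0, 0, 0, 0, 0, 2.4, 1, 0, 0, 0, 0, 0, 3.2, 1, 0, 0, 0, 0, 0, 4.1, 1]

```text
t: 12.25
tool_pos: [429.2, -99.7, 49.7]
tcp_rot: [-0.0, 0.606, 0.795, -0.001]
wrist_force: [-4.5, -4.5, 10.0]
finger_gap: 13.1
grasp_force: 15.0
```

Emit:
jog_arm:
  steps: [0, 0, 0, 0, 0, 0, 1, 0, 0, 0, 0, 0, 0, 1, 0, 0, 0, 0, 0, 0, 1, 0, 0, 0, 0, 0, 0, 1]

```text
t: 12.58
tool_pos: [429.2, -99.7, 49.7]
tcp_rot: [-0.0, 0.605, 0.797, -0.001]
wrist_force: [-3.5, -3.5, 10.6]
finger_gap: 13.0
grasp_force: 15.0
```

Emit:
jog_arm:
  steps: [0, 0, 0, 0, 0, 0, 2, 0, 0, 0, 0, 0, 0, 3.5, 0, 0, 0, 0, 0, 0, 4.5, 0, 0, 0, 0, 0, 0, 4.5, 0, 0, -1, 0, 0, 0, 4.5]

```text
t: 13.0
tool_pos: [429.0, -98.1, 58.4]
tcp_rot: [-0.002, 0.604, 0.797, -0.001]
wrist_force: [0.2, -0.3, -0.1]
finger_gap: 42.6
grasp_force: 0.0
```

Emit:
jog_arm:
  steps: [0, 0, -3, 0, 0, 0, 4.5, 0, 0, -6, 0, 0, 0, 4.5, 0, 0, -9, 0, 0, 0, 4.5, -3, 0, -12, 0, 0, 0, 4.5, -6, 0, -13, 0, 0, 0, 4.5]

```text
t: 13.42
tool_pos: [448.6, -155.6, 194.4]
tcp_rot: [0.003, 0.602, 0.798, 0.001]
wrist_force: [1.2, -0.5, 0.0]
finger_gap: 44.9
grasp_force: 0.0
```

Emit:
jog_arm:
  steps: [0, 0, 0, 0, 0, 0, 4.5, 0, 0, 0, 0, 0, 0, 4.5, 0, 0, 0, 0, 0, 0, 4.5]

```text
t: 13.67
tool_pos: [445.9, -155.5, 189.3]
tcp_rot: [-0.0, 0.604, 0.797, -0.0]
wrist_force: [0.5, 0.1, 0.1]
finger_gap: 45.4
grasp_force: 0.0
```

```bash
python3 - <<'E'
from knob import *
go(429.6,-98.7,189,100)
i=camera_info("wrist");im=get_image("wrist");cv2.imwrite("pics/w5.png",im)
c=np.array([430,-98.7]);print("px",pj("",[*c,40],i))
c2,ax,r=skirt(im,i,c);print(c2,ax)
for cc in(c,c2):
    pt,tb=angles(rect(im,i,cc,40));k=np.where(pt>100)[0]/2;print("ptr",k.min() if len(k) else 0,k.max() if len(k) else 0);print("tab",np.where(tb<110)[0]/2)
E
```

```text
t 13.67 pos [ 445.9 -155.5  189.3] F [0.5 0.1 0.1] gap 45.4 q [ 0.52  0.21 -0.35  2.04  0.09  0.91  0.39]
step [ 5.91 -0.04  0.04] [-0.01 -0.01  0.95]
px [283.79643919 123.8853613 ]
[429.12071609 -98.88315887] [34.88682175 35.16432571]
ptr 71.5 80.5
tab [77.  77.5 78. ]
ptr 70.0 78.5
tab [75.5 76.  76.5 77. ]
```

```bash
python3 - <<'E'
from knob import *
i=camera_info("wrist");im=cv2.imread("pics/w5.png")
g=cv2.cvtColor(rect(im,i,np.array([429.3,-98.8]),40),cv2.COLOR_BGR2GRAY)
p=cv2.warpPolar(g,(60,360),(240,240),240,0)
for a in range(60,96,2): print(a,p[a,26:52:2].tolist())
for c in("scene","side"):
    get_image(c)
    print(c,[(np.round(d['extent']).tolist(),round(d['conf'],2)) for d in find_in(c,"head_center")[:3]])
s=sense();print(s['t'],s['wrist_force'])
E
```

```text
60 [45, 47, 55, 55, 118, 228, 246, 231, 214, 173, 178, 134, 131]
62 [43, 45, 49, 52, 117, 224, 247, 246, 241, 158, 158, 127, 136]
64 [51, 49, 44, 50, 125, 230, 247, 247, 245, 163, 139, 130, 138]
66 [53, 50, 51, 56, 129, 239, 247, 247, 247, 161, 133, 132, 134]
68 [64, 55, 48, 58, 131, 221, 242, 247, 243, 163, 126, 136, 139]
70 [123, 118, 94, 79, 135, 188, 193, 234, 206, 146, 120, 132, 135]
72 [222, 207, 178, 154, 180, 168, 130, 138, 136, 124, 121, 120, 124]
74 [249, 249, 231, 215, 219, 174, 111, 122, 124, 124, 123, 121, 120]
76 [248, 248, 234, 215, 217, 158, 94, 107, 123, 124, 121, 122, 119]
78 [244, 224, 187, 160, 160, 158, 96, 114, 123, 121, 122, 121, 127]
80 [166, 129, 96, 74, 129, 191, 176, 181, 168, 120, 133, 130, 133]
82 [73, 66, 48, 45, 131, 218, 219, 225, 202, 129, 139, 137, 135]
84 [53, 48, 42, 36, 114, 222, 225, 225, 203, 131, 136, 136, 136]
86 [52, 47, 40, 39, 115, 223, 226, 225, 205, 130, 136, 140, 136]
88 [49, 44, 39, 41, 102, 217, 220, 203, 181, 129, 139, 138, 135]
90 [41, 42, 42, 41, 98, 216, 219, 175, 144, 123, 140, 138, 132]
92 [40, 44, 41, 41, 91, 216, 224, 221, 199, 128, 138, 136, 130]
94 [40, 39, 41, 43, 105, 220, 226, 224, 205, 126, 137, 133, 134]
scene [([259.0, 122.0, 54.0, 46.0], 0.67), ([283.0, 294.0, 87.0, 82.0], 0.56), ([322.0, 224.0, 99.0, 89.0], 0.55)]
side [([200.0, 244.0, 58.0, 60.0], 0.97), ([296.0, 248.0, 80.0, 84.0], 0.97), ([374.0, 163.0, 56.0, 47.0], 0.7)]
13.9167 [0.6354191  0.18297126 0.19796335]
```

The pointer (75°) and the tab (75.3°) coincide, and the head is still on the rest. The gripper touches nothing, so I'm handing the job in.

```bash
python3 -c "from station import *;print(close_job())"
```

```text
the job is handed in; nothing more can be done
None
```

The job is handed in at about 14 s, with no verdict returned: the shower head lies square on the rest, centred along the slide to within about 2 mm and about 13 mm off centre across it (limit 20 mm), the knob's pointer is within about 1° of the tab, and the arm touches nothing.

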